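# Seal the sample box

## Robot

A 6-joint arm with a two-finger parallel gripper is mounted at the origin on the work surface. World frame = base frame: x ahead of the robot, y to its left, z up, the work surface at z = 0. Lengths are in m, angles in rad, forces in N, time in s.
With the tool pointing down it reaches from about 0.225 to 0.725 m from the base axis. Payload 3.1 kg.
Tool frame: the origin (TCP) lies between the finger pads; the fingertips stand 19 mm ahead of it and the grasp point (between the pads) is the TCP (robot.tcp_to_tips is the z of the fingertips in the tool frame, in m); z points along the fingers, y is the line along which they close (so a half turn about z gives the same grasp; the last joint's range is limited). The gripper opens to 85 mm and grips with 20 to 120 N. Pads are 22 mm wide; open, the fingers measure 114 mm over their backs; the gripper's body (76 mm by 85 mm) begins 54 mm behind the grasp point. The pads swing forward as they close: fully open they stand 13 mm farther back than shut.
Start: joints at [-1.347, 0.048, 0.099, 1.622, 0, 1.443], TCP at [0.181, -0.493, 0.25] pointing down, gripper open.
Joint ranges: [-2.91, 2.91], [-0.99, 1.94], [-1.21, 1.42], [-2.12, 2.29], [-1.49, 1.47], [-3.14, 3.14]. Speed limits (rad/s): [2.79, 2.79, 3.14, 3.14, 3.14, 3.14].

## Interface

Orientations are given as a rotation vector (axis times angle).
In Python, from cell import telemetry, vision, hand_in, robot gives the robot as it stands.
- The arm moves only by the tool move_arm, never from a script. Its argument "plan" is a list of rows, each a list of 7 numbers: the shift along the tool's x, y, z in m, then the turn, a rotation vector about the tool's x, y, z in rad, then the opening, from 0 (shut) to 1 (fully open). A call has exactly 5 rows; each row is the pose to reach, as a shift and turn from the pose commanded when the call began, along the tool's axes at that moment; what a row does not reach only later rows make up. A row lasts 1/10 s, in which the tool goes at most 50 mm and 8.59 degrees, less where a joint would pass 70% of its speed; a pose out of reach is approached as far as the arm can. A call with a gripper value outside its range is refused whole. The fingers move at their own pace and stop on an object; "squeeze" is the grip in N (left out, the last holds). Time passes only in rows, so rows that repeat a pose let the fingers close, or fill a call up. It gives the time, the measured TCP pose, the force, the opening and the grip force at its end, in the units of the state.
- telemetry.get_obs(): the state, without advancing time (a new reading comes with each control period).
- vision.read_camera(name): name is "side" or "top"; returns a dict with "frame" (384x512x3 uint8, red, green, blue), "range_z" (384x512 float32, m along the optical axis (not along the pixel's ray), 0 where there is no reading), "camera_matrix" (3x3 intrinsics, pixels), "xyz" and "orientation" of the camera in the world. Camera axes: x right, y down, z forward; pixel columns grow to the right and rows downward; lengths in m; the calibration is good to about 2 mm. A picture is of the moment at which its call begins.
- hand_in(): hands the job in; it is judged then, once.
The state is a dict: "time": time; "joint_pos": joint angles; "joint_vel": joint speeds; "tau": joint torques, N m; "tcp_pos": TCP position; "orientation": TCP orientation; "force": force on the tool from outside, world axes, zero at the start; "moment": the same for the moment, N m; "finger_gap": finger opening in m; "finger_force": force on a finger pad.
Only numpy, scipy, OpenCV 4.12 (cv2) and the standard library are available. Lean on these libraries where they do the work, as an engineer would, in place of code of your own. Each camera call takes 0.05 s, during which the arm holds its last target. There are 200 camera calls.

## Task

Close up the blue sample box: first press its lid down until it is fully home, flush with the rim, then snap the four spring-loaded clips down over the rim so that each one catches and stays shut. Start with the clip nearest the round vent plug, next do the clip diagonally opposite it, then the remaining two in either order. Use a firm but gentle touch, always under 20 N, and leave the bottles and the tube rack where they stand.

Things in the scene. Friction and masses are not known exactly. Their poses are not given: they have to be found in the camera images.
- box: Blue plastic box fixed to the bench, 190 x 134 mm, rim 79 mm above the bench; any yaw. Origin: centre of its underside; x along its long side, z up. White inset lid with a vent plug (18 mm wide, 12 mm high) at box x +80, y +36 mm. Four grey clips hinged on the lid: clip_a (x>0, y>0) is nearest the plug, clip_b (x<0, y>0), clip_c (x<0, y<0) opposite clip_a, clip_d (x>0, y<0). Never exceed 20 N on any of it.
- lid (a joint): Height of the lid above its home position, m: 0 is fully home with its top flush with the rim; it starts 4 to 8 mm proud. It slides down stiffly (about 6 N pressed at its centre) and stays where it is left, with a hard stop at 0; the panel pressed gives a little (10 N/mm).
- lid_center (a point): Centre of the lid's top face: the place to press. Clear space about 75 mm wide between the standing clips.
- clip_a (a joint): Clip angle, rad: 0 folded flat outwards over the rim, 1.57 upright. A spring holds it open at 1.2 to 1.8. To close, push its inner face outwards, then down: about 1 N, then up to 9 to 12 N over the tip as its turned-down nose rides over a sprung roller on the rim's catch block; then it gives way and drops 3 to 5 mm on to a firm pad. If not caught it springs up.
- clip_b (a joint): The same for clip_b. The four catch blocks are height-adjustable: each clip catches and bottoms 0 to 16 mm above the height for angle 0, differently for each and not reported: feel for it. Snapped, a clip stays between -0.02 and 0.48 rad.
- clip_c (a joint): The same for clip_c.
- clip_d (a joint): The same for clip_d.
- clip_a_hinge (a point): Middle of clip_a's hinge axis, which runs along box x, at box (+55, +40) mm, 3 mm above the lid's top. The flap is a plate 30 mm wide (along x), 44 mm long from the hinge, 4 mm thick; closing swings it outwards (+y of the box for clips a and b, -y for c and d).
- clip_a_tip (a point): Pressing point of clip_a: on the flap's inner face (its upper face when closed), 34 mm from the hinge axis, right over the nose. At angle 0 and lid home it is 84 mm above the bench, 74 mm from the box's middle line.
- clip_b_hinge (a point): The same for clip_b, at box (-55, +40) mm.
- clip_b_tip (a point): The same for clip_b.
- clip_c_hinge (a point): The same for clip_c, at box (-55, -40) mm.
- clip_c_tip (a point): The same for clip_c.
- clip_d_hinge (a point): The same for clip_d, at box (+55, -40) mm.
- clip_d_tip (a point): The same for clip_d.
- bottle_small: Bystander: white reagent bottle, 36 mm diameter, 65 mm tall, origin under its centre. Leave alone.
- bottle_large: Bystander: white reagent bottle, 64 mm diameter, 115 mm tall, origin under its centre. Leave alone.
- tube_rack: Bystander: low purple tube rack, 85 x 210 x 30 mm with tubes to 45 mm, origin under its centre. Leave alone.

How it is judged:
On the way, in this order (a step that is already met when the one before it is completed fails the run):
1. the lid is pressed home with all four clips still open (value of joint lid below 0.0015 m and value of joint each of clip_a, clip_b, clip_c, clip_d above 0.8 rad), for 0.2 s.
2. the clip nearest the vent plug is down, the other three open (value of joint clip_a below 0.54 rad and value of joint each of clip_b, clip_c, clip_d above 0.8 rad), for 0.2 s.
3. the diagonally opposite clip is down too, the remaining two open (value of joint each of clip_a, clip_c below 0.54 rad and value of joint each of clip_b, clip_d above 0.8 rad), for 0.2 s.
At the end, for the whole second after the job is handed in: The lid is within 2 mm of home and all four clips are caught by themselves: every clip angle below 0.54 rad with nothing touching them (value of joint lid below 0.002 m and value of joint each of clip_a, clip_b, clip_c, clip_d below 0.54 rad).
It fails at once if the robot presses on the box, lid or clips with more than 20 N (contact force between any of the fingers, the arm and box above 20 N).
It fails at once if a bottle or the tube rack is disturbed (distance of any of bottle_small, bottle_large, tube_rack from where it was at the start of the episode above 0.02 m).
It also fails if it takes over 64 s, if anything falls off the work surface, if the arm or the gripper's body presses on something with over 40 N, if the wrist force passes 120 N, or if a joint passes its speed limit or range.

## Working session

There is one attempt and no reset: what is moved stays moved. The work goes in short steps, Python scripts to look and compute and a tool call to move; the robot and the scene stay as the last step left them, time stands still between calls to the robot, and variables do not carry over. Pictures are saved under pics/ and viewed, at most 10 in all, crops included, and the job is handed in when it is done.

Besides the shell and the picture viewer there is one more tool, called after ">>>" as a command line: name --pt "numbers of a row" for each row, then --argument value for the rest. move_arm: Moves the arm, as the interface text tells. Its arguments: {"type":"object","properties":{"plan":{"type":"array"},"squeeze":{"type":"number"}},"required":["plan"]}

```bash
mkdir -p pics; cat > look.py <<'E'
import numpy as np, cv2
from cell import telemetry, vision
from scipy.spatial.transform import Rotation as R
def cam(n):
    d=vision.read_camera(n); 
    o=np.array(d["orientation"]); M=o if o.shape==(3,3) else R.from_rotvec(o).as_matrix()
    K=np.array(d["camera_matrix"]); z=d["range_z"]; h,w=z.shape
    u,v=np.meshgrid(np.arange(w),np.arange(h))
    P=np.stack([(u-K[0,2])/K[0,0]*z,(v-K[1,2])/K[1,1]*z,z],-1)@M.T+np.array(d["xyz"])
    P[z==0]=np.nan
    return d,P
E
python3 - <<'E'
from look import *
for n in("top","side"):
    d,P=cam(n); cv2.imwrite(f"pics/{n}0.png",d["frame"][...,::-1]); print(n,d["xyz"],d["orientation"],d["camera_matrix"])
    hsv=cv2.cvtColor(d["frame"],cv2.COLOR_RGB2HSV); m=cv2.inRange(hsv,(100,100,40),(130,255,255))>0
    Q=P[m]; Q=Q[(Q[:,2]>.06)&(Q[:,2]<.095)]
    if len(Q): 
        print(len(Q),np.median(Q[:,2]),cv2.minAreaRect((Q[:,:2]*1000).astype(np.float32)))
o=telemetry.get_obs(); print(o)
E
```

```text
top [ 0.36039656 -0.00334746  1.14475037] [-2.15233333  2.09276317 -0.21373157] [[391.42028167   0.         255.5461203 ]
 [  0.         391.42028167 199.47064801]
 [  0.           0.           1.        ]]
479 0.07860995425599882 ((423.11395263671875, -2.8897705078125), (467.95953369140625, 1357.5203857421875), 4.7761101722717285)
side [0.01787721 0.57815841 0.97138369] [-1.00076519  2.50876487 -0.96361629] [[408.70611      0.         252.98237827]
 [  0.         408.70611    192.558841  ]
 [  0.           0.           1.        ]]
26 0.07448996513298578 ((556.275146484375, 73.31027221679688), (59.283653259277344, 155.47727966308594), 89.81962585449219)
{'time': 0.1, 'joint_pos': array([-1.34679258e+00,  4.86877801e-02,  9.77045807e-02,  1.62197841e+00,
        1.69232901e-05,  1.44298325e+00]), 'joint_vel': array([ 0.0017525 , -0.00120448,  0.00405043,  0.00108426, -0.0023456 ,
        0.00118978]), 'tau': array([ 2.07462363e-03, -3.39852440e+01,  3.20934892e+01,  1.59338425e-02,
       -1.62818919e-04, -2.09337081e-06]), 'tcp_pos': array([ 0.18078733, -0.49233778,  0.24920335]), 'orientation': array([-3.09098130e+00, -5.49408217e-01,  1.36873281e-04]), 'force': array([-0.23299376, -1.01594858, -0.20091429]), 'moment': array([-0.00361046,  0.0019456 , -0.00879319]), 'finger_force': 0.0, 'finger_gap': 0.08538559594665998}
```

```bash
ls; ls pics
```

```text
look.py
pics
side0.png
top0.png
```

View pics/top0.png

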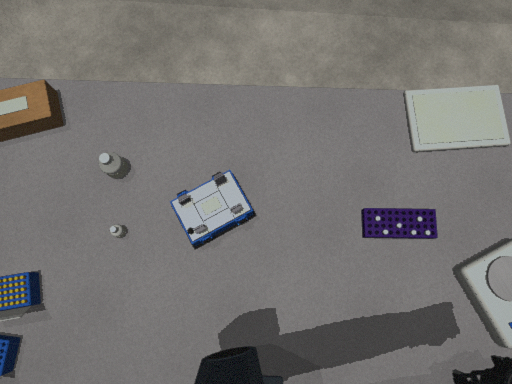

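View pics/side0.png

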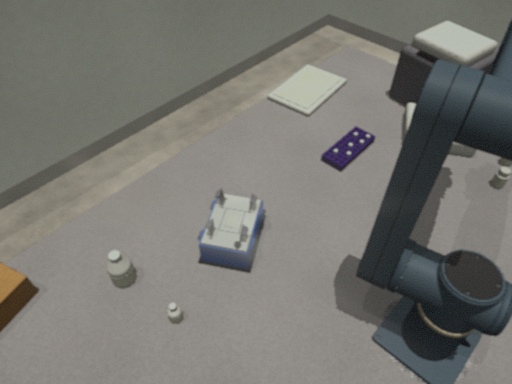

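The top view shows the box centred near pixel (212,208), with a dark spot near (191,231) that could be the plug. The bottles are at (110,163) and (117,231), and the rack at (400,223). I'll zoom in on the box.

```bash
python3 - <<'E'
from look import *
d,P=cam("top"); f=d["frame"]
c1=cv2.resize(f[160:260,160:265,::-1],None,fx=5,fy=5,interpolation=cv2.INTER_CUBIC)
d2,P2=cam("side"); c2=cv2.resize(d2["frame"][180:280,190:275,::-1],None,fx=5,fy=5,interpolation=cv2.INTER_CUBIC)
cv2.imwrite("pics/topc.png",c1);cv2.imwrite("pics/sidec.png",c2)
hsv=cv2.cvtColor(f,cv2.COLOR_RGB2HSV)
roi=np.zeros(f.shape[:2],bool); roi[160:260,155:270]=1
def world(u,v): return P[int(v),int(u)]
m=roi&(P[...,2]>.068)
Q=P[m]; print("top region",len(Q), np.percentile(Q[:,2],[5,25,50,75,95]))
m=roi&(P[...,2]>.068)&(P[...,2]<.095)
Q=P[m]; print(cv2.minAreaRect((Q[:,:2]*1000).astype(np.float32)))
w=roi&(hsv[...,1]<50)&(hsv[...,2]>150)&(P[...,2]>.07)
Q=P[w];print("white",len(Q),np.median(Q[:,2]),cv2.minAreaRect((Q[:,:2]*1000).astype(np.float32)))
for u,v in[(191,231),(201,229),(237,209),(221,180),(184,199),(212,208),(110,163),(117,231),(400,223)]: print(u,v,world(u,v).round(4))
E
```

```text
top region 3459 [0.07766717 0.08398496 0.08615218 0.08811359 0.12624926]
((547.951904296875, 114.27413940429688), (159.4579315185547, 191.00070190429688), 29.88166046142578)
white 2278 0.08628276028298432 ((548.3408203125, 114.99067687988281), (123.070068359375, 178.43946838378906), 30.853029251098633)
191 231 [0.475  0.1629 0.0962]
201 229 [0.4776 0.1323 0.1272]
237 209 [0.5325 0.0403 0.1309]
221 180 [0.6148 0.0876 0.1096]
184 199 [0.555  0.1806 0.1318]
212 208 [0.5409 0.1108 0.0862]
110 163 [0.6571 0.3975 0.0976]
117 231 [0.4747 0.3783 0.0456]
400 223 [ 0.5218 -0.4245  0.0332]
```

View pics/topc.png

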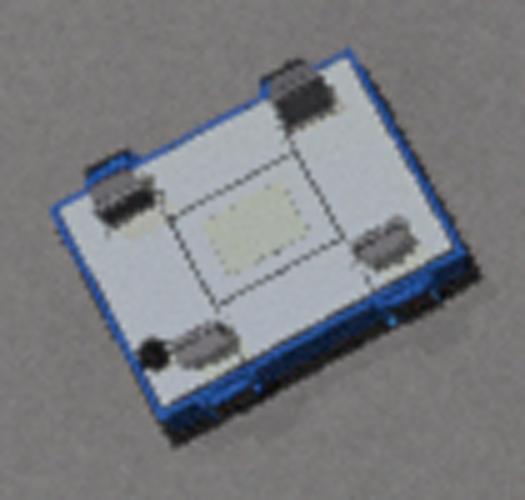

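View pics/sidec.png

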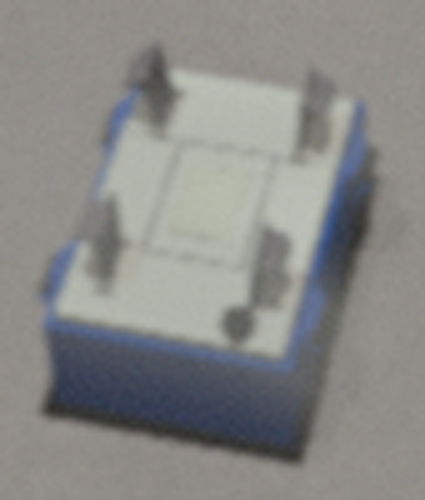

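The top crop shows the plug at crop (153,353), which is pixel (191,231) in the full image. Next to it, clip_a stands at crop (205,343). The other clips are at (385,243) for b, (300,90) for c and (125,195) for d. The side crop agrees, with the plug at (238,323). The plug's measured position matches the box pose I fitted, so I'll work out the approach.

```bash
cat >> look.py <<'E'
C=np.array([.548,.115]); bx=np.array([-.513,.858]); bx/=np.linalg.norm(bx); by=np.array([-bx[1],bx[0]])
def tobox(p): q=np.array(p)[:2]-C; return np.array([q@bx,q@by])
def status(o=None):
    o=o or telemetry.get_obs(); r=R.from_rotvec(o["orientation"])
    print("t",round(o["time"],2),"box",(tobox(o["tcp_pos"])*1e3).round(1),"z",round(o["tcp_pos"][2]*1e3,1),"F",np.round(o["force"],1),"gap",round(o["finger_gap"],3)); return o,r
E
python3 - <<'E'
from look import *
from cell import robot
print(robot.tcp_to_tips, by)
o,r=status()
X=r.as_matrix()[:,0]; print("toolx",X,"tooly",r.as_matrix()[:,1])
for name,t in(("x||by",by),("x||-by",-by),("x||bx",bx),("x||-bx",-bx)):
    x=np.r_[t,0];z=np.array([0,0,-1.]);Rt=np.stack([x,np.cross(z,x),z],1)
    rv=(r.inv()*R.from_matrix(Rt)).as_rotvec(); 
    print(name,rv.round(4))
print("shift", r.inv().apply(np.r_[C,.2]-o["tcp_pos"]).round(4))
# refine: flap points and lid heights in box frame
d,P=cam("top"); Q=P[150:265,150:275].reshape(-1,3); Q=Q[~np.isnan(Q[:,0])]
B=np.stack([(Q[:,:2]-C)@bx,(Q[:,:2]-C)@by,Q[:,2]],1)*1e3
l=B[(abs(B[:,0])<35)&(abs(B[:,1])<25)]; print("lid z",np.median(l[:,2]))
for n,sx,sy in("a",1,1),("b",-1,1),("c",-1,-1),("d",1,-1):
    k=B[(abs(B[:,0]-55*sx)<18)&(B[:,1]*sy>15)&(B[:,1]*sy<80)&(B[:,2]>105)]
    print(n,len(k),k.mean(0).round(1),k.min(0).round(0),k.max(0).round(0))
E
```

```text
0.019 [-0.85828629 -0.51317117]
t 0.2 box [-333.   626.9] z 249.5 F [0.6 0.3 0.4] gap 0.085
toolx [9.38749557e-01 3.44600087e-01 2.24563458e-04] tooly [ 0.34460001 -0.93874836 -0.0015332 ]
x||by [-5.0000e-04  2.2000e-03  2.9545e+00]
x||-by [-0.0015 -0.0004 -0.1871]
x||bx [-9.0000e-04 -1.5000e-03 -1.7579e+00]
x||-bx [-1.4000e-03  9.0000e-04  1.3837e+00]
shift [ 0.554  -0.4437  0.0503]
lid z 86.58111191441753
a 71 [ 54.2  48.3 127.9] [ 40.  40. 109.] [ 69.  57. 136.]
b 72 [-54.9  47.8 127.5] [-69.  39. 114.] [-40.  57. 135.]
c 89 [-55.2 -48.4 122.7] [-70. -61. 106.] [-41. -41. 136.]
d 85 [ 54.3 -43.7 125.2] [ 40. -55. 106.] [ 69. -38. 138.]
```

>>> move_arm --pt "0.037 -0.0296 0.003 0 0 0 0" --pt "0.074 -0.0592 0.006 0 0 0 0" --pt "0.111 -0.0888 0.009 0 0 0 0" --pt "0.148 -0.1184 0.012 0 0 0 0" --pt "0.185 -0.148 0.016 0 0 0 0" --squeeze 20

```text
time: 0.75
tcp_pos: [0.3042, -0.2886, 0.2342]
orientation: [3.093, 0.548, 0.001]
force: [0.9, 0.3, 0.0]
finger_gap: 0.0127
finger_force: 0.0
```

>>> move_arm --pt "0.037 -0.0296 0.003 0 0 0 0" --pt "0.074 -0.0592 0.006 0 0 0 0" --pt "0.111 -0.0888 0.009 0 0 0 0" --pt "0.148 -0.1184 0.012 0 0 0 0" --pt "0.185 -0.148 0.016 0 0 0 0"

```text
time: 1.25
tcp_pos: [0.427, -0.0857, 0.2185]
orientation: [3.092, 0.55, 0.002]
force: [1.0, -1.0, -0.1]
finger_gap: -0.0001
finger_force: 0.0
```

>>> move_arm --pt "0.037 -0.0296 0.003 0 0 -0.037 0" --pt "0.074 -0.0592 0.006 0 0 -0.075 0" --pt "0.111 -0.0888 0.009 0 0 -0.112 0" --pt "0.148 -0.1184 0.012 0 0 -0.15 0" --pt "0.184 -0.148 0.018 0 0 -0.187 0"

```text
time: 1.75
tcp_pos: [0.549, 0.1169, 0.2005]
orientation: [3.027, 0.839, 0.002]
force: [0.4, -0.4, 0.9]
finger_gap: -0.0001
finger_force: 0.0
```

```bash
python3 - <<'E'
from look import *
o,r=status(); print(r.as_matrix().round(3).tolist(), o["joint_pos"].round(2))
E
```

```text
t 1.75 box [ 1.1 -1.8] z 200.5 F [ 0.4 -0.4  0.9] gap -0.0
[[0.857, 0.515, 0.001], [0.515, -0.857, -0.0], [0.001, 0.001, -1.0]] [ 0.09  0.14  0.09  1.53 -0.    2.69]
```

>>> move_arm --pt "-0.001 0.001 0.04 0 0 0 0" --pt "-0.001 0.001 0.07 0 0 0 0" --pt "-0.001 0.001 0.085 0 0 0 0" --pt "-0.001 0.001 0.09 0 0 0 0" --pt "-0.001 0.001 0.09 0 0 0 0"

```text
time: 2.25
tcp_pos: [0.5474, 0.1131, 0.1103]
orientation: [-3.028, -0.835, 0.001]
force: [0.7, -0.6, 0.3]
finger_gap: -0.0003
finger_force: 0.0
```

>>> move_arm --pt "0 0 0.001 0 0 0 0" --pt "0 0 0.002 0 0 0 0" --pt "0 0 0.003 0 0 0 0" --pt "0 0 0.004 0 0 0 0" --pt "0 0 0.004 0 0 0 0"

```text
time: 2.75
tcp_pos: [0.5477, 0.1134, 0.1065]
orientation: [3.028, 0.836, 0.001]
force: [-0.2, -0.6, -0.4]
finger_gap: 0.0003
finger_force: 0.0
```

>>> move_arm --pt "0 0 0.001 0 0 0 0" --pt "0 0 0.0015 0 0 0 0" --pt "0 0 0.002 0 0 0 0" --pt "0 0 0.0025 0 0 0 0" --pt "0 0 0.003 0 0 0 0"

```text
time: 3.25
tcp_pos: [0.5476, 0.1135, 0.1041]
orientation: [3.028, 0.836, 0.0]
force: [-2.9, -1.4, 5.1]
finger_gap: 0.0001
finger_force: 2.7
```

>>> move_arm --pt "0 0 0.0005 0 0 0 0" --pt "0 0 0.001 0 0 0 0" --pt "0 0 0.0015 0 0 0 0" --pt "0 0 0.002 0 0 0 0" --pt "0 0 0.002 0 0 0 0"

```text
time: 3.75
tcp_pos: [0.5476, 0.1135, 0.1022]
orientation: [3.028, 0.836, 0.001]
force: [-2.8, -0.8, 5.0]
finger_gap: -0.0001
finger_force: 2.5
```

>>> move_arm --pt "0 0 0.0005 0 0 0 0" --pt "0 0 0.001 0 0 0 0" --pt "0 0 0.0015 0 0 0 0" --pt "0 0 0.002 0 0 0 0" --pt "0 0 0.002 0 0 0 0"

```text
time: 4.25
tcp_pos: [0.5476, 0.1135, 0.1002]
orientation: [3.028, 0.836, 0.001]
force: [-1.5, -0.6, 5.1]
finger_gap: 0.0001
finger_force: 2.5
```

>>> move_arm --pt "0 0 0.0003 0 0 0 0" --pt "0 0 0.0005 0 0 0 0" --pt "0 0 0.0008 0 0 0 0" --pt "0 0 0.001 0 0 0 0" --pt "0 0 0.001 0 0 0 0"

```text
time: 4.75
tcp_pos: [0.5476, 0.1135, 0.0991]
orientation: [3.028, 0.836, 0.0]
force: [-2.7, 0.1, 4.8]
finger_gap: 0.0001
finger_force: 2.5
```

>>> move_arm --pt "0 0 0.0003 0 0 0 0" --pt "0 0 0.0005 0 0 0 0" --pt "0 0 0.0008 0 0 0 0" --pt "0 0 0.001 0 0 0 0" --pt "0 0 0.001 0 0 0 0"

```text
time: 5.25
tcp_pos: [0.5476, 0.1135, 0.0982]
orientation: [3.028, 0.836, 0.0]
force: [-2.4, -0.6, 5.2]
finger_gap: 0.0002
finger_force: 2.5
```

>>> move_arm --pt "0 0 0.0002 0 0 0 0" --pt "0 0 0.0004 0 0 0 0" --pt "0 0 0.0006 0 0 0 0" --pt "0 0 0.0006 0 0 0 0" --pt "0 0 0.0006 0 0 0 0"

```text
time: 5.75
tcp_pos: [0.5476, 0.1135, 0.0975]
orientation: [3.028, 0.836, 0.001]
force: [-1.7, -0.8, 5.3]
finger_gap: -0.0
finger_force: 2.5
```

>>> move_arm --pt "0 0 0.0002 0 0 0 0" --pt "0 0 0.0004 0 0 0 0" --pt "0 0 0.0006 0 0 0 0" --pt "0 0 0.0006 0 0 0 0" --pt "0 0 0.0006 0 0 0 0"

```text
time: 6.25
tcp_pos: [0.5476, 0.1135, 0.0974]
orientation: [3.028, 0.836, 0.001]
force: [-2.8, -0.5, 7.0]
finger_gap: -0.0001
finger_force: 3.3
```

>>> move_arm --pt "0 0 0.0002 0 0 0 0" --pt "0 0 0.0004 0 0 0 0" --pt "0 0 0.0006 0 0 0 0" --pt "0 0 0.0006 0 0 0 0" --pt "0 0 0.0006 0 0 0 0"

```text
time: 6.75
tcp_pos: [0.5476, 0.1135, 0.0972]
orientation: [3.028, 0.836, 0.001]
force: [-4.4, -0.8, 7.8]
finger_gap: 0.0001
finger_force: 4.1
```

>>> move_arm --pt "0 0 0.0003 0 0 0 0" --pt "0 0 0.0006 0 0 0 0" --pt "0 0 0.001 0 0 0 0" --pt "0 0 0.001 0 0 0 0" --pt "0 0 0.001 0 0 0 0"

```text
time: 7.25
tcp_pos: [0.5476, 0.1135, 0.0969]
orientation: [3.028, 0.836, 0.002]
force: [-4.4, 0.3, 10.8]
finger_gap: 0.0
finger_force: 5.4
```

>>> move_arm --pt "0 0 -0.039 0 0 0 0" --pt "0 -0.03 -0.039 0 0 0 0" --pt "0 -0.055 -0.039 0 0 0 0" --pt "-0.015 -0.055 -0.039 0 0 0 0" --pt "-0.025 -0.055 -0.039 0 0 0 0"

```text
time: 7.75
tcp_pos: [0.4971, 0.1482, 0.1331]
orientation: [3.028, 0.838, -0.001]
force: [0.4, -1.2, -0.4]
finger_gap: -0.0004
finger_force: 0.0
```

```bash
python3 - <<'E'
from look import *
status()
d,P=cam("side"); cv2.imwrite("pics/side1.png",cv2.resize(d["frame"][150:290,180:320,::-1],None,fx=4,fy=4,interpolation=cv2.INTER_CUBIC))
E
```

```text
t 7.75 box [54.6 26.6] z 133.1 F [ 0.4 -1.2 -0.4] gap -0.0
```

View pics/side1.png

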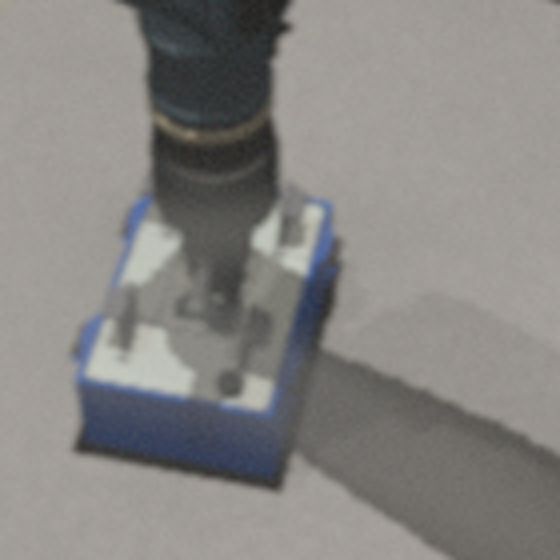

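The crop shows the lid flush and the closed fingertips at about (220,305), just inside clip_a at (262,330). Now I'll push clip_a outward along its arc.

>>> move_arm --pt "-0.006 0 0 0 0 0 0" --pt "-0.013 0 0 0 0 0 0" --pt "-0.019 0 0.003 0 0 0 0" --pt "-0.025 0 0.006 0 0 0 0" --pt "-0.025 0 0.006 0 0 0 0"

```text
time: 8.3
tcp_pos: [0.4755, 0.1344, 0.1268]
orientation: [3.029, 0.835, -0.002]
force: [0.2, -0.4, 0.2]
finger_gap: -0.0001
finger_force: 0.1
```

>>> move_arm --pt "-0.003 0 0.003 0 0 0 0" --pt "-0.005 0 0.005 0 0 0 0" --pt "-0.006 0 0.006 0 0 0 0" --pt "-0.007 0 0.007 0 0 0 0" --pt "-0.007 0 0.007 0 0 0 0"

```text
time: 8.8
tcp_pos: [0.4704, 0.1315, 0.1204]
orientation: [-3.028, -0.836, 0.0]
force: [0.1, 0.4, -0.4]
finger_gap: 0.0003
finger_force: 0.2
```

>>> move_arm --pt "-0.0005 0 0.001 0 0 0 0" --pt "-0.001 0 0.002 0 0 0 0" --pt "-0.0015 0 0.003 0 0 0 0" --pt "-0.002 0 0.004 0 0 0 0" --pt "-0.002 0 0.004 0 0 0 0"

```text
time: 9.3
tcp_pos: [0.4686, 0.1304, 0.1163]
orientation: [3.028, 0.836, -0.001]
force: [-1.0, -0.8, 0.9]
finger_gap: 0.0002
finger_force: 0.2
```

>>> move_arm --pt "0 0 0.0005 0 0 0 0" --pt "0 0 0.001 0 0 0 0" --pt "-0.0005 0 0.0015 0 0 0 0" --pt "-0.001 0 0.002 0 0 0 0" --pt "-0.001 0 0.002 0 0 0 0"

```text
time: 9.8
tcp_pos: [0.4681, 0.13, 0.1145]
orientation: [-3.028, -0.836, -0.001]
force: [0.8, 1.6, 1.1]
finger_gap: 0.0003
finger_force: 0.3
```

>>> move_arm --pt "0 0 0.0005 0 0 0 0" --pt "0 0 0.001 0 0 0 0" --pt "-0.0005 0 0.0015 0 0 0 0" --pt "-0.001 0 0.002 0 0 0 0" --pt "-0.001 0 0.0025 0 0 0 0"

```text
time: 10.3
tcp_pos: [0.4671, 0.1294, 0.112]
orientation: [3.028, 0.836, 0.0]
force: [0.1, 0.7, 1.5]
finger_gap: -0.0
finger_force: 0.7
```

>>> move_arm --pt "0 0 0.0005 0 0 0 0" --pt "0 0 0.001 0 0 0 0" --pt "-0.0005 0 0.0015 0 0 0 0" --pt "-0.0005 0 0.002 0 0 0 0" --pt "-0.0005 0 0.002 0 0 0 0"

```text
time: 10.8
tcp_pos: [0.4669, 0.1292, 0.1112]
orientation: [3.028, 0.836, 0.002]
force: [-1.5, -0.4, 6.7]
finger_gap: 0.0001
finger_force: 2.9
```

>>> move_arm --pt "0 0 0.0003 0 0 0 0" --pt "0 0 0.0006 0 0 0 0" --pt "0 0 0.0009 0 0 0 0" --pt "0 0 0.0012 0 0 0 0" --pt "0 0 0.0012 0 0 0 0"

```text
time: 11.3
tcp_pos: [0.4668, 0.1291, 0.1107]
orientation: [3.028, 0.836, 0.002]
force: [-3.0, 0.5, 9.5]
finger_gap: -0.0003
finger_force: 4.3
```

>>> move_arm --pt "0 0 0.0002 0 0 0 0" --pt "0 0 0.0004 0 0 0 0" --pt "0 0 0.0006 0 0 0 0" --pt "0 0 0.0008 0 0 0 0" --pt "0 0 0.0008 0 0 0 0"

```text
time: 11.8
tcp_pos: [0.4667, 0.1291, 0.1103]
orientation: [3.028, 0.836, 0.002]
force: [-4.0, -0.9, 10.4]
finger_gap: -0.0002
finger_force: 5.1
```

>>> move_arm --pt "0 0 0.0002 0 0 0 0" --pt "0 0 0.0004 0 0 0 0" --pt "0 0 0.0006 0 0 0 0" --pt "0 0 0.0008 0 0 0 0" --pt "0 0 0.0008 0 0 0 0"

```text
time: 12.3
tcp_pos: [0.4666, 0.129, 0.1096]
orientation: [3.028, 0.836, 0.001]
force: [-5.1, -0.3, 13.6]
finger_gap: 0.0005
finger_force: 5.5
```

>>> move_arm --pt "-0.0005 0 0.0002 0 0 0 0" --pt "-0.001 0 0.0003 0 0 0 0" --pt "-0.001 0 0.0005 0 0 0 0" --pt "-0.001 0 0.0006 0 0 0 0" --pt "-0.001 0 0.0006 0 0 0 0"

```text
time: 12.8
tcp_pos: [0.4664, 0.1288, 0.1091]
orientation: [3.028, 0.836, 0.004]
force: [-2.5, -0.4, 11.1]
finger_gap: 0.0001
finger_force: 5.2
```

>>> move_arm --pt "-0.0003 0 0.0002 0 0 0 0" --pt "-0.0005 0 0.0004 0 0 0 0" --pt "-0.0005 0 0.0006 0 0 0 0" --pt "-0.0005 0 0.0008 0 0 0 0" --pt "-0.0005 0 0.0008 0 0 0 0"

```text
time: 13.3
tcp_pos: [0.4657, 0.1285, 0.1066]
orientation: [-3.028, -0.836, -0.002]
force: [-0.1, -0.0, 1.9]
finger_gap: 0.0002
finger_force: 0.8
```

>>> move_arm --pt "0 0 0.0003 0 0 0 0" --pt "0 0 0.0006 0 0 0 0" --pt "0 0 0.0009 0 0 0 0" --pt "0 0 0.0012 0 0 0 0" --pt "0 0 0.0012 0 0 0 0"

```text
time: 13.8
tcp_pos: [0.4652, 0.1283, 0.1047]
orientation: [3.028, 0.836, -0.001]
force: [-1.1, 0.3, 3.8]
finger_gap: 0.0001
finger_force: 1.7
```

>>> move_arm --pt "0 0 0.0003 0 0 0 0" --pt "0 0 0.0006 0 0 0 0" --pt "0 0 0.0009 0 0 0 0" --pt "0 0 0.001 0 0 0 0" --pt "0 0 0.001 0 0 0 0"

```text
time: 14.3
tcp_pos: [0.4652, 0.1283, 0.1043]
orientation: [3.028, 0.836, -0.0]
force: [-2.4, -1.0, 7.0]
finger_gap: -0.0001
finger_force: 3.3
```

>>> move_arm --pt "0 0 -0.04 0 0 0 0" --pt "0.03 0.036 -0.05 0 0 0 0" --pt "0.06 0.072 -0.05 0 0 0 0" --pt "0.091 0.108 -0.04 0 0 0 0" --pt "0.091 0.108 -0.031 0 0 0 0"

```text
time: 14.8
tcp_pos: [0.603, 0.0799, 0.13]
orientation: [3.029, 0.831, -0.003]
force: [-1.0, 0.5, -0.8]
finger_gap: -0.0001
finger_force: 0.0
```

```bash
cat >> look.py <<'E'
def clips(P):
    Q=P[150:265,150:275].reshape(-1,3); Q=Q[~np.isnan(Q[:,0])]
    B=np.stack([(Q[:,:2]-C)@bx,(Q[:,:2]-C)@by,Q[:,2]],1)*1e3
    for n,sx,sy in("a",1,1),("b",-1,1),("c",-1,-1),("d",1,-1):
        s=(abs(B[:,0]-55*sx)<12)&(B[:,1]*sy>45)&(B[:,1]*sy<82)
        k=B[s]; print(n,"z at y50-60,60-70,70-80:",[np.round(np.median(k[(k[:,1]*sy>a)&(k[:,1]*sy<a+10)][:,2]),1) for a in(50,60,70)])
E
python3 - <<'E'
from look import *
status(); clips(cam("top")[1])
d,P=cam("side"); cv2.imwrite("pics/side2.png",cv2.resize(d["frame"][150:290,180:320,::-1],None,fx=4,fy=4,interpolation=cv2.INTER_CUBIC))
E
```

```text
t 14.8 box [-58.3 -29.2] z 130.0 F [-1.   0.5 -0.8] gap -0.0
a z at y50-60,60-70,70-80: [np.float64(nan), np.float64(588.8), np.float64(593.3)]
b z at y50-60,60-70,70-80: [np.float64(563.6), np.float64(568.2), np.float64(78.2)]
c z at y50-60,60-70,70-80: [np.float64(nan), np.float64(nan), np.float64(nan)]
d z at y50-60,60-70,70-80: [np.float64(nan), np.float64(nan), np.float64(nan)]
  return _methods._mean(a, axis=axis, dtype=dtype,
  ret = ret.dtype.type(ret / rcount)
```

View pics/side2.png

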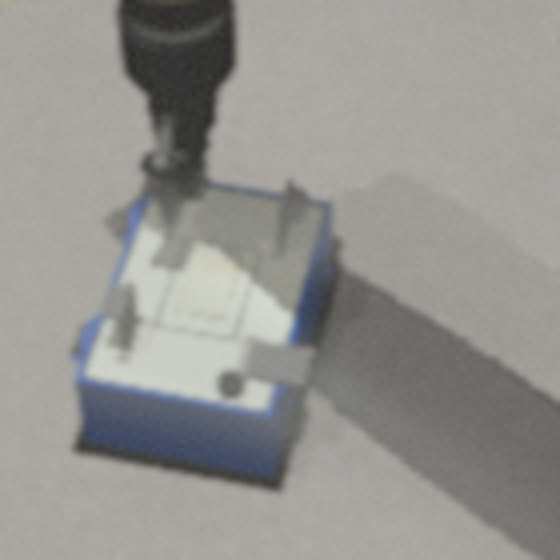

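Clip_a lies flat and caught at (280,362). The fingers are inside clip_c at about (165,180), and b and d are still standing. Next is clip_c.

>>> move_arm --pt "0 0 0 0 0 0 0" --pt "0.007 0 0 0 0 0 0" --pt "0.013 0 0 0 0 0 0" --pt "0.019 0 0.003 0 0 0 0" --pt "0.024 0 0.006 0 0 0 0"

```text
time: 15.4
tcp_pos: [0.6202, 0.0954, 0.1296]
orientation: [3.028, 0.837, 0.003]
force: [0.9, -1.1, -0.4]
finger_gap: -0.0001
finger_force: 0.3
```

>>> move_arm --pt "0.003 0 0.003 0 0 0 0" --pt "0.005 0 0.005 0 0 0 0" --pt "0.006 0 0.006 0 0 0 0" --pt "0.007 0 0.007 0 0 0 0" --pt "0.007 0 0.007 0 0 0 0"

```text
time: 15.9
tcp_pos: [0.6253, 0.0982, 0.1212]
orientation: [-3.028, -0.836, 0.001]
force: [-1.1, -0.2, 0.4]
finger_gap: 0.0005
finger_force: 0.1
```

```bash
python3 -c "
from look import *
status()"
```

```text
t 15.9 box [-54.  -57.7] z 121.2 F [-1.1 -0.2  0.4] gap 0.0
```

>>> move_arm --pt "0.0005 0 0.0007 0 0 0 0" --pt "0.001 0 0.0014 0 0 0 0" --pt "0.0015 0 0.002 0 0 0 0" --pt "0.002 0 0.0025 0 0 0 0" --pt "0.002 0 0.0025 0 0 0 0"

```text
time: 16.4
tcp_pos: [0.6272, 0.0992, 0.119]
orientation: [3.028, 0.836, -0.0]
force: [-0.2, 0.3, -1.1]
finger_gap: 0.0002
finger_force: 0.2
```

>>> move_arm --pt "0.0005 0 0.0006 0 0 0 0" --pt "0.001 0 0.0012 0 0 0 0" --pt "0.001 0 0.0018 0 0 0 0" --pt "0.001 0 0.0022 0 0 0 0" --pt "0.001 0 0.0022 0 0 0 0"

```text
time: 16.9
tcp_pos: [0.6284, 0.0999, 0.1171]
orientation: [3.028, 0.836, 0.001]
force: [-0.5, -1.0, 0.5]
finger_gap: 0.0003
finger_force: 0.2
```

>>> move_arm --pt "0.0005 0 0.0006 0 0 0 0" --pt "0.001 0 0.0012 0 0 0 0" --pt "0.001 0 0.0018 0 0 0 0" --pt "0.001 0 0.0022 0 0 0 0" --pt "0.001 0 0.0022 0 0 0 0"

```text
time: 17.4
tcp_pos: [0.629, 0.1004, 0.1147]
orientation: [-3.028, -0.836, -0.0]
force: [0.1, -0.6, 0.8]
finger_gap: 0.0002
finger_force: 0.3
```

>>> move_arm --pt "0 0 0.0006 0 0 0 0" --pt "0.0005 0 0.0012 0 0 0 0" --pt "0.0005 0 0.0018 0 0 0 0" --pt "0.0005 0 0.002 0 0 0 0" --pt "0.0005 0 0.002 0 0 0 0"

```text
time: 17.9
tcp_pos: [0.6293, 0.1006, 0.1127]
orientation: [-3.028, -0.836, 0.0]
force: [-0.1, -1.1, 0.6]
finger_gap: -0.0001
finger_force: 0.3
```

>>> move_arm --pt "0 0 0.0006 0 0 0 0" --pt "0.0005 0 0.0012 0 0 0 0" --pt "0.0005 0 0.0018 0 0 0 0" --pt "0.0005 0 0.002 0 0 0 0" --pt "0.0005 0 0.002 0 0 0 0"

```text
time: 18.4
tcp_pos: [0.6298, 0.1009, 0.1108]
orientation: [-3.028, -0.836, -0.0]
force: [0.3, -0.2, 2.6]
finger_gap: 0.0001
finger_force: 0.7
```

>>> move_arm --pt "0 0 0.0006 0 0 0 0" --pt "0.0005 0 0.0012 0 0 0 0" --pt "0.0005 0 0.0018 0 0 0 0" --pt "0.0005 0 0.002 0 0 0 0" --pt "0.0005 0 0.002 0 0 0 0"

```text
time: 18.9
tcp_pos: [0.6301, 0.101, 0.11]
orientation: [3.028, 0.836, 0.001]
force: [-1.5, 0.4, 6.9]
finger_gap: -0.0004
finger_force: 3.3
```

>>> move_arm --pt "0.0003 0 0.0003 0 0 0 0" --pt "0.0005 0 0.0006 0 0 0 0" --pt "0.0005 0 0.0009 0 0 0 0" --pt "0.0005 0 0.0012 0 0 0 0" --pt "0.0005 0 0.0012 0 0 0 0"

```text
time: 19.4
tcp_pos: [0.6304, 0.1012, 0.1094]
orientation: [3.028, 0.836, 0.001]
force: [-3.2, -1.2, 9.0]
finger_gap: 0.0001
finger_force: 4.5
```

>>> move_arm --pt "0.0003 0 0.0002 0 0 0 0" --pt "0.0005 0 0.0004 0 0 0 0" --pt "0.0005 0 0.0006 0 0 0 0" --pt "0.0005 0 0.0008 0 0 0 0" --pt "0.0005 0 0.0008 0 0 0 0"

```text
time: 19.9
tcp_pos: [0.6306, 0.1013, 0.1088]
orientation: [3.028, 0.836, -0.0]
force: [-3.5, -1.0, 9.6]
finger_gap: -0.0002
finger_force: 5.1
```

>>> move_arm --pt "0 0 0.0003 0 0 0 0" --pt "0 0 0.0006 0 0 0 0" --pt "0 0 0.0009 0 0 0 0" --pt "0 0 0.001 0 0 0 0" --pt "0 0 0.001 0 0 0 0"

```text
time: 20.4
tcp_pos: [0.6308, 0.1015, 0.1077]
orientation: [3.028, 0.836, 0.0]
force: [-2.7, -0.8, 8.5]
finger_gap: -0.0006
finger_force: 4.7
```

>>> move_arm --pt "0 0 0.0003 0 0 0 0" --pt "0 0 0.0006 0 0 0 0" --pt "0 0 0.0008 0 0 0 0" --pt "0 0 0.0008 0 0 0 0" --pt "0 0 0.0008 0 0 0 0"

```text
time: 20.9
tcp_pos: [0.6308, 0.1016, 0.1042]
orientation: [-3.028, -0.836, 0.001]
force: [-0.4, -0.3, -0.5]
finger_gap: -0.0005
finger_force: 0.0
```

>>> move_arm --pt "0 0 0.0003 0 0 0 0" --pt "0 0 0.0006 0 0 0 0" --pt "0 0 0.0009 0 0 0 0" --pt "0 0 0.0012 0 0 0 0" --pt "0 0 0.0012 0 0 0 0"

```text
time: 21.4
tcp_pos: [0.6309, 0.1016, 0.1038]
orientation: [3.028, 0.836, -0.0]
force: [-2.5, -0.1, 2.5]
finger_gap: 0.0001
finger_force: 1.3
```

>>> move_arm --pt "0 0 0.0003 0 0 0 0" --pt "0 0 0.0006 0 0 0 0" --pt "0 0 0.0009 0 0 0 0" --pt "0 0 0.0012 0 0 0 0" --pt "0 0 0.0012 0 0 0 0"

```text
time: 21.9
tcp_pos: [0.6309, 0.1016, 0.1034]
orientation: [3.028, 0.836, 0.0]
force: [-2.8, -0.1, 5.5]
finger_gap: -0.0002
finger_force: 3.0
```

```bash
python3 -c "
from look import *
status()"
```

```text
t 21.9 box [-54.1 -64.3] z 103.4 F [-2.8 -0.1  5.5] gap -0.0
```

>>> move_arm --pt "0 0 -0.04 0 0 0 0" --pt "-0.04 0 -0.045 0 0 0 0" --pt "-0.075 0 -0.036 0 0 0 0" --pt "-0.09 0 -0.031 0 0 0 0" --pt "-0.09 0 -0.031 0 0 0 0"

```text
time: 22.4
tcp_pos: [0.5515, 0.0546, 0.1319]
orientation: [-3.028, -0.834, 0.005]
force: [-0.6, 0.4, -0.2]
finger_gap: 0.0002
finger_force: 0.0
```

```bash
python3 - <<'E'
from look import *
status()
d,P=cam("side"); cv2.imwrite("pics/side3.png",cv2.resize(d["frame"][150:290,180:320,::-1],None,fx=4,fy=4,interpolation=cv2.INTER_CUBIC))
E
```

```text
t 22.4 box [-53.6  27.9] z 131.9 F [-0.6  0.4 -0.2] gap 0.0
```

View pics/side3.png

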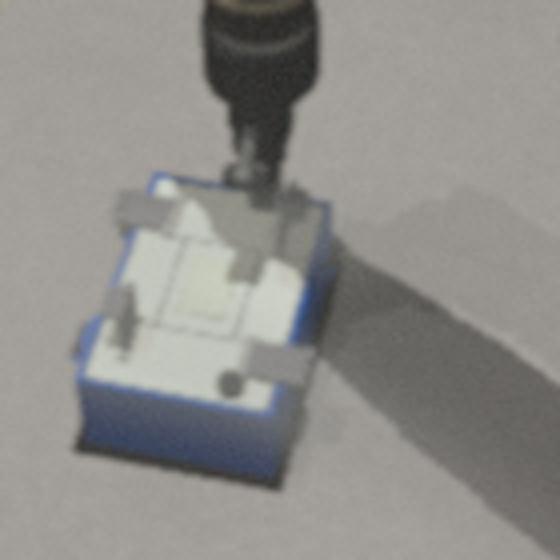

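Clips a (280,362) and c (145,208) are both shut. The fingers are now just inside clip_b at about (265,190), so I'll close that one.

>>> move_arm --pt "-0.006 0 0 0 0 0 0" --pt "-0.013 0 0 0 0 0 0" --pt "-0.019 0 0.003 0 0 0 0" --pt "-0.025 0 0.006 0 0 0 0" --pt "-0.025 0 0.006 0 0 0 0"

```text
time: 22.95
tcp_pos: [0.5315, 0.0423, 0.1269]
orientation: [-3.028, -0.836, 0.002]
force: [0.3, -0.2, -0.1]
finger_gap: 0.0003
finger_force: 0.1
```

>>> move_arm --pt "-0.003 0 0.003 0 0 0 0" --pt "-0.005 0 0.005 0 0 0 0" --pt "-0.006 0 0.006 0 0 0 0" --pt "-0.007 0 0.007 0 0 0 0" --pt "-0.007 0 0.007 0 0 0 0"

```text
time: 23.45
tcp_pos: [0.5262, 0.039, 0.1204]
orientation: [-3.028, -0.836, 0.0]
force: [0.2, -0.7, 0.0]
finger_gap: 0.0001
finger_force: 0.2
```

```bash
python3 -c "
from look import *
status()"
```

```text
t 23.45 box [-54.1  57.7] z 120.4 F [ 0.2 -0.7  0. ] gap 0.0
```

>>> move_arm --pt "-0.0005 0 0.0007 0 0 0 0" --pt "-0.001 0 0.0014 0 0 0 0" --pt "-0.0015 0 0.002 0 0 0 0" --pt "-0.002 0 0.0025 0 0 0 0" --pt "-0.002 0 0.0025 0 0 0 0"

```text
time: 23.95
tcp_pos: [0.5245, 0.038, 0.1179]
orientation: [-3.028, -0.836, 0.0]
force: [1.5, 0.6, 1.5]
finger_gap: 0.0001
finger_force: 0.2
```

>>> move_arm --pt "-0.0005 0 0.0006 0 0 0 0" --pt "-0.001 0 0.0012 0 0 0 0" --pt "-0.001 0 0.0018 0 0 0 0" --pt "-0.001 0 0.0022 0 0 0 0" --pt "-0.001 0 0.0022 0 0 0 0"

```text
time: 24.45
tcp_pos: [0.5236, 0.0374, 0.116]
orientation: [3.028, 0.836, -0.0]
force: [-0.4, -0.1, 1.8]
finger_gap: -0.0002
finger_force: 0.7
```

>>> move_arm --pt "-0.0005 0 0.0006 0 0 0 0" --pt "-0.001 0 0.0012 0 0 0 0" --pt "-0.001 0 0.0018 0 0 0 0" --pt "-0.001 0 0.002 0 0 0 0" --pt "-0.001 0 0.002 0 0 0 0"

```text
time: 24.95
tcp_pos: [0.5234, 0.0371, 0.1153]
orientation: [3.028, 0.836, 0.003]
force: [-1.2, 0.9, 6.1]
finger_gap: 0.0
finger_force: 3.0
```

>>> move_arm --pt "-0.0003 0 0.0003 0 0 0 0" --pt "-0.0005 0 0.0006 0 0 0 0" --pt "-0.0005 0 0.0009 0 0 0 0" --pt "-0.0005 0 0.0012 0 0 0 0" --pt "-0.0005 0 0.0012 0 0 0 0"

```text
time: 25.45
tcp_pos: [0.5232, 0.037, 0.1149]
orientation: [3.028, 0.836, 0.004]
force: [-2.5, 0.6, 9.2]
finger_gap: 0.0002
finger_force: 4.2
```

>>> move_arm --pt "-0.0003 0 0.0002 0 0 0 0" --pt "-0.0005 0 0.0004 0 0 0 0" --pt "-0.0005 0 0.0006 0 0 0 0" --pt "-0.0005 0 0.0008 0 0 0 0" --pt "-0.0005 0 0.0008 0 0 0 0"

```text
time: 25.95
tcp_pos: [0.5231, 0.0369, 0.1145]
orientation: [3.028, 0.837, 0.006]
force: [-2.6, 1.2, 10.6]
finger_gap: 0.0002
finger_force: 4.8
```

>>> move_arm --pt "-0.0003 0 0.0002 0 0 0 0" --pt "-0.0005 0 0.0004 0 0 0 0" --pt "-0.0005 0 0.0006 0 0 0 0" --pt "-0.0005 0 0.0008 0 0 0 0" --pt "-0.0005 0 0.0008 0 0 0 0"

```text
time: 26.45
tcp_pos: [0.5228, 0.0368, 0.1141]
orientation: [-3.028, -0.837, -0.007]
force: [-2.7, 1.4, 11.9]
finger_gap: -0.0004
finger_force: 5.3
```

>>> move_arm --pt "-0.0003 0 0.0002 0 0 0 0" --pt "-0.0005 0 0.0004 0 0 0 0" --pt "-0.0005 0 0.0006 0 0 0 0" --pt "-0.0005 0 0.0006 0 0 0 0" --pt "-0.0005 0 0.0006 0 0 0 0"

```text
time: 26.95
tcp_pos: [0.5225, 0.0366, 0.1135]
orientation: [-3.028, -0.837, -0.007]
force: [-2.1, 2.0, 11.0]
finger_gap: 0.0001
finger_force: 5.3
```

>>> move_arm --pt "0 0 0.0002 0 0 0 0" --pt "0 0 0.0004 0 0 0 0" --pt "0 0 0.0006 0 0 0 0" --pt "0 0 0.0008 0 0 0 0" --pt "0 0 0.0008 0 0 0 0"

```text
time: 27.45
tcp_pos: [0.5214, 0.036, 0.1102]
orientation: [3.028, 0.836, 0.002]
force: [0.7, 0.7, 0.3]
finger_gap: -0.0
finger_force: 0.0
```

Clip_b gave way. I'll press it on to the pad.

>>> move_arm --pt "0 0 0.0003 0 0 0 0" --pt "0 0 0.0006 0 0 0 0" --pt "0 0 0.0009 0 0 0 0" --pt "0 0 0.0012 0 0 0 0" --pt "0 0 0.0012 0 0 0 0"

```text
time: 27.95
tcp_pos: [0.5211, 0.0358, 0.1087]
orientation: [3.028, 0.836, -0.0]
force: [-1.6, 0.4, 4.6]
finger_gap: 0.0
finger_force: 2.2
```

>>> move_arm --pt "0 0 0.0003 0 0 0 0" --pt "0 0 0.0006 0 0 0 0" --pt "0 0 0.0009 0 0 0 0" --pt "0 0 0.0012 0 0 0 0" --pt "0 0 0.0012 0 0 0 0"

```text
time: 28.45
tcp_pos: [0.5211, 0.0358, 0.1083]
orientation: [3.028, 0.836, 0.0]
force: [-3.1, -1.0, 8.5]
finger_gap: 0.0
finger_force: 3.8
```

```bash
python3 -c "
from look import *
status()"
```

```text
t 28.45 box [-54.2  63.7] z 108.3 F [-3.1 -1.   8.5] gap 0.0
```

>>> move_arm --pt "0 0 -0.035 0 0 0 0" --pt "0.03 -0.036 -0.045 0 0 0 0" --pt "0.06 -0.072 -0.045 0 0 0 0" --pt "0.085 -0.105 -0.035 0 0 0 0" --pt "0.086 -0.108 -0.027 0 0 0 0"

```text
time: 28.95
tcp_pos: [0.5395, 0.177, 0.133]
orientation: [-3.024, -0.844, -0.001]
force: [-0.0, -1.0, 0.3]
finger_gap: 0.0
finger_force: 0.0
```

>>> move_arm --pt "0 0 0 0 0 0 0" --pt "0.008 0 0 0 0 0 0" --pt "0.016 0 0 0 0 0 0" --pt "0.023 0 0.003 0 0 0 0" --pt "0.028 0 0.006 0 0 0 0"

```text
time: 29.45
tcp_pos: [0.565, 0.1866, 0.1286]
orientation: [3.029, 0.834, 0.002]
force: [1.4, -0.5, -0.1]
finger_gap: -0.0004
finger_force: 0.3
```

```bash
python3 - <<'E'
from look import *
status()
d,P=cam("side"); cv2.imwrite("pics/side4.png",cv2.resize(d["frame"][150:290,180:320,::-1],None,fx=4,fy=4,interpolation=cv2.INTER_CUBIC))
status()
E
```

```text
t 29.45 box [ 52.7 -51.3] z 128.6 F [ 1.4 -0.5 -0.1] gap -0.0
t 29.5 box [ 53.  -51.5] z 127.7 F [-0.3  0.9  0.4] gap 0.0
```

View pics/side4.png

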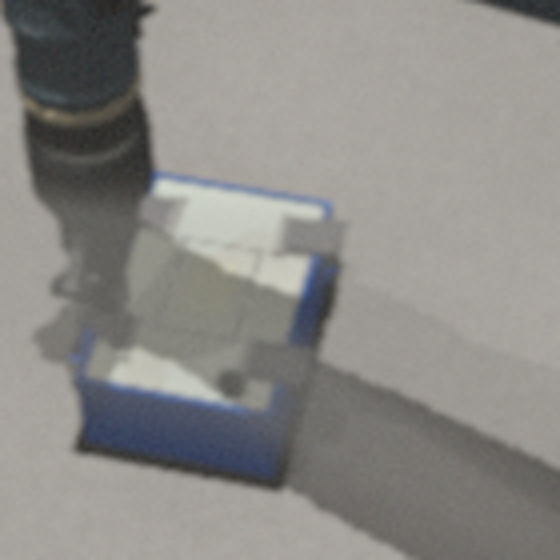

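Clips a, b (315,235) and c are shut, and clip_d is swinging outward under the fingers at about (60,330). I'll carry on down its arc.

>>> move_arm --pt "0.003 0 0.003 0 0 0 0" --pt "0.005 0 0.005 0 0 0 0" --pt "0.006 0 0.006 0 0 0 0" --pt "0.007 0 0.007 0 0 0 0" --pt "0.007 0 0.007 0 0 0 0"

```text
time: 30.0
tcp_pos: [0.5695, 0.1907, 0.121]
orientation: [-3.028, -0.836, 0.001]
force: [0.5, 0.8, -0.6]
finger_gap: -0.0002
finger_force: 0.1
```

>>> move_arm --pt "0.0005 0 0.0007 0 0 0 0" --pt "0.001 0 0.0014 0 0 0 0" --pt "0.0015 0 0.002 0 0 0 0" --pt "0.002 0 0.0025 0 0 0 0" --pt "0.002 0 0.0025 0 0 0 0"

```text
time: 30.5
tcp_pos: [0.5712, 0.1918, 0.1185]
orientation: [-3.028, -0.836, 0.001]
force: [-0.2, -0.1, -0.0]
finger_gap: 0.0002
finger_force: 0.2
```

>>> move_arm --pt "0.0005 0 0.0006 0 0 0 0" --pt "0.001 0 0.0012 0 0 0 0" --pt "0.001 0 0.0018 0 0 0 0" --pt "0.001 0 0.0022 0 0 0 0" --pt "0.001 0 0.0022 0 0 0 0"

```text
time: 31.0
tcp_pos: [0.5725, 0.1924, 0.1167]
orientation: [-3.028, -0.836, -0.001]
force: [-0.5, -0.1, 0.5]
finger_gap: 0.0001
finger_force: 0.2
```

>>> move_arm --pt "0.0005 0 0.0006 0 0 0 0" --pt "0.001 0 0.0012 0 0 0 0" --pt "0.001 0 0.0018 0 0 0 0" --pt "0.001 0 0.002 0 0 0 0" --pt "0.001 0 0.002 0 0 0 0"

```text
time: 31.5
tcp_pos: [0.5732, 0.1928, 0.1146]
orientation: [3.028, 0.836, 0.001]
force: [-0.6, -0.3, 1.4]
finger_gap: 0.0001
finger_force: 0.2
```

>>> move_arm --pt "0 0 0.0006 0 0 0 0" --pt "0.0005 0 0.0012 0 0 0 0" --pt "0.0005 0 0.0018 0 0 0 0" --pt "0.0005 0 0.0022 0 0 0 0" --pt "0.0005 0 0.0022 0 0 0 0"

```text
time: 32.0
tcp_pos: [0.5735, 0.193, 0.1123]
orientation: [3.028, 0.836, 0.0]
force: [0.3, -0.3, 0.4]
finger_gap: 0.0001
finger_force: 0.3
```

>>> move_arm --pt "0 0 0.0006 0 0 0 0" --pt "0.0005 0 0.0012 0 0 0 0" --pt "0.0005 0 0.0018 0 0 0 0" --pt "0.0005 0 0.002 0 0 0 0" --pt "0.0005 0 0.002 0 0 0 0"

```text
time: 32.5
tcp_pos: [0.5739, 0.1932, 0.1114]
orientation: [3.028, 0.836, 0.001]
force: [-2.0, -1.3, 5.1]
finger_gap: -0.0002
finger_force: 3.0
```

>>> move_arm --pt "0.0003 0 0.0003 0 0 0 0" --pt "0.0005 0 0.0006 0 0 0 0" --pt "0.0005 0 0.0009 0 0 0 0" --pt "0.0005 0 0.0012 0 0 0 0" --pt "0.0005 0 0.0012 0 0 0 0"

```text
time: 33.0
tcp_pos: [0.5741, 0.1933, 0.1109]
orientation: [3.028, 0.836, 0.0]
force: [-3.0, -1.3, 7.6]
finger_gap: -0.0002
finger_force: 4.4
```

>>> move_arm --pt "0.0003 0 0.0002 0 0 0 0" --pt "0.0005 0 0.0004 0 0 0 0" --pt "0.0005 0 0.0006 0 0 0 0" --pt "0.0005 0 0.0008 0 0 0 0" --pt "0.0005 0 0.0008 0 0 0 0"

```text
time: 33.5
tcp_pos: [0.5743, 0.1934, 0.1103]
orientation: [3.028, 0.836, -0.0]
force: [-5.0, -1.3, 9.9]
finger_gap: 0.0001
finger_force: 5.1
```

>>> move_arm --pt "0.0003 0 0.0003 0 0 0 0" --pt "0.0005 0 0.0006 0 0 0 0" --pt "0.0005 0 0.0008 0 0 0 0" --pt "0.0005 0 0.0008 0 0 0 0" --pt "0.0005 0 0.0008 0 0 0 0"

```text
time: 34.0
tcp_pos: [0.5746, 0.1936, 0.1095]
orientation: [3.028, 0.836, -0.001]
force: [-4.4, -2.0, 9.3]
finger_gap: -0.0
finger_force: 5.2
```

>>> move_arm --pt "0 0 0.0003 0 0 0 0" --pt "0 0 0.0006 0 0 0 0" --pt "0 0 0.0009 0 0 0 0" --pt "0 0 0.001 0 0 0 0" --pt "0 0 0.001 0 0 0 0"

```text
time: 34.5
tcp_pos: [0.575, 0.1939, 0.1073]
orientation: [3.028, 0.836, 0.0]
force: [-1.1, -0.4, 3.9]
finger_gap: -0.0001
finger_force: 1.6
```

>>> move_arm --pt "0 0 0.0003 0 0 0 0" --pt "0 0 0.0006 0 0 0 0" --pt "0 0 0.0009 0 0 0 0" --pt "0 0 0.0012 0 0 0 0" --pt "0 0 0.0012 0 0 0 0"

```text
time: 35.0
tcp_pos: [0.5752, 0.1941, 0.1052]
orientation: [-3.028, -0.836, 0.0]
force: [0.2, -0.9, 2.5]
finger_gap: 0.0002
finger_force: 0.9
```

>>> move_arm --pt "0 0 0.0003 0 0 0 0" --pt "0 0 0.0006 0 0 0 0" --pt "0 0 0.0009 0 0 0 0" --pt "0 0 0.0012 0 0 0 0" --pt "0 0 0.0012 0 0 0 0"

```text
time: 35.5
tcp_pos: [0.5752, 0.1941, 0.1048]
orientation: [-3.028, -0.836, -0.001]
force: [-2.0, 0.8, 4.8]
finger_gap: 0.0
finger_force: 2.7
```

Clip_d is firm on its pad. I'll lift clear and check all four clips.

>>> move_arm --pt "0 0 -0.04 0 0 0 0" --pt "0 0 -0.08 0 0 0 0" --pt "0.04 0 -0.1 0 0 0 0" --pt "0.06 0 -0.1 0 0 0 0" --pt "0.06 0 -0.1 0 0 0 0"

```text
time: 36.0
tcp_pos: [0.6286, 0.2259, 0.2031]
orientation: [-3.028, -0.837, -0.002]
force: [-0.5, 0.0, -0.1]
finger_gap: 0.0002
finger_force: 0.0
```

```bash
python3 - <<'E'
from look import *
status()
d,P=cam("side"); cv2.imwrite("pics/side5.png",cv2.resize(d["frame"][150:290,180:320,::-1],None,fx=4,fy=4,interpolation=cv2.INTER_CUBIC))
E
```

```text
t 36.0 box [  53.8 -126.1] z 203.1 F [-0.5  0.  -0.1] gap 0.0
```

View pics/side5.png

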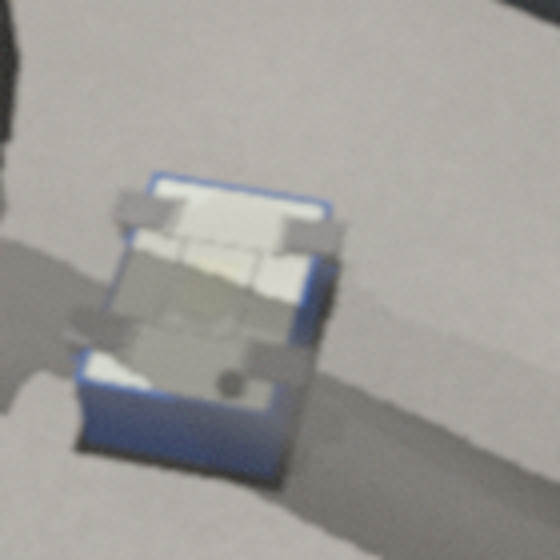

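With the arm clear, all four clips lie flat: a (280,362), b (315,235), c (147,208) and d (100,328). The lid is flush, so I'm handing in.

```bash
python3 -c "
from cell import hand_in
print(hand_in())"
```

```text
the job is handed in; nothing more can be done
None
```

I pressed the lid home, then snapped clips a, c, b and d shut in that order. All four stayed flat with the arm clear, no force reading went above about 15 N, and the job is handed in (no verdict came back).

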